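# Unlock the marking jig and take out the gold bar

### The job

Release the gold bar from the marking jig: pull the sprung T-knob up clear of its notch, turn it without forcing it anticlockwise (seen from above) to its other notch and let it drop fully home, then slide the clamp jaw all the way back by its post. Lift the bar out and set it down gently, flat on the floor of the wooden tray; do not drop it, and leave the other things on the bench where they are.

Things in the scene. Friction and masses are not known exactly. Their poses are not given: they have to be found in the camera images.
- jig: Marking jig bolted to the bench: grey base plate 235 x 150 x 12 mm carrying steel parts. Origin on the bench under the plate's centre line; x runs along the plate from the knob end to the bar end (plate spans x -130 to 105 mm), z up. In this frame, all on y = 0: knob axis at x -85.5, jaw post at x -3 when clamped, bar centre at x 45.
- nest (a point): Centre of the anvil top the bar lies on, 22 mm above the bench, axes as the jig's. Anvil 26 (x) x 70 (y) mm, 10 high. Stops round the bar: two on its +x side (x 20.5 to 32.5, each 20 wide at y -34 and +34, 16 above the anvil, 48 mm open between them) and one at each end (y 44 to 52 either way, x -12 to 12, 14 above the anvil). Between them the bar's long sides are free down to the plate, 10 below.
- knob_grip (a point): Centre of the T-knob's black crossbar, on the knob's upright axis, 69 mm above the bench when down. Crossbar level, 60 long, 14 wide, 18 mm high; below it a 12 mm stem, then a 22 mm hub whose top is 46 mm above the bench. x axis lies along the crossbar, towards the locking arm's side; z up.
- knob_arm (a point): End of the locking arm fixed to the knob's foot: steel, 12 x 12 mm, level, reaching 68.5 mm from the axis, 20 to 32 mm above the bench. With the knob at 0 it points along the jig's x and its end stands 1.5 mm behind the jaw, which then cannot slide back.
- knob_lift (a joint): How far the knob is pulled straight up, m: 0 fully home in a notch, stop at 0.016. A spring pulls it down with 4 N at 0 and 9 N at 0.016, plus 2 N of weight. It must rise more than 0.009 to clear the land between the two notches; let go over the land, it rests there at 0.009.
- knob_turn (a joint): Turn of the knob about the vertical, rad, growing anticlockwise seen from above: about 0 in the locking notch (start), 1.31 in the release notch; each notch leaves about 0.08 of play either way, and the turn stops at 1.41. Nearly free to turn when pulled up.
- jaw (a joint): How far the clamp jaw is slid back from the bar towards the knob, along the jig's -x, m: 0 clamped (start), 0.042 fully back. About 3 N of friction, no spring; it stays where it is left. Blocked by the locking arm until the knob is turned to its release notch.
- jaw_post (a point): On the axis of the upright post on the jaw, 85 mm above the bench, under its black cap (18 mm wide, 5 high). Post 14 mm in diameter, from the jaw's top (42.5 above the bench) to 85; moves with the jaw. Jaw block 40 (x) x 50 (y) mm; its front face is 27.5 mm ahead (jig +x) of the post's axis, and a lip at its top, 6 thick, reaches 8 mm further over the bar and holds it down.
- bar: The gold bar in the jig: 38 (x) x 85 (y) x 13 mm (z), about 0.8 kg. Origin at the centre of its underside.
- tray: Open wooden tray, 190 (x) x 150 (y) x 22 mm outside, walls 6 mm, loose on the bench, 1.5 kg; left or right of the jig. Origin at the centre of its underside.
- tray_in (a point): Centre of the tray's inner floor (178 x 138 mm), axes as the tray's; the walls stand about 16 mm above it.
- mould: Dark iron casting mould with two hollows, 170 x 110 x 50 mm, on the other side of the jig from the tray. Bystander. Origin under its centre.
- jar: Closed jar, 70 mm in diameter, 90 mm high. Bystander. Origin under its centre.
- crucible: Open clay crucible, 90 mm across, 100 mm high. Bystander. Origin under its centre.
- hammer: Hammer lying on the bench, 260 mm long. Bystander.
- brush: Brush lying on the bench, 200 mm long. Bystander.
- punch: Steel punch lying on the bench, 100 mm long, 16 mm thick. Bystander.

How it is judged:
On the way, in this order (a step that is already met when the one before it is completed fails the run):
1. the knob is pulled up clear of its notch (value of joint knob_lift above 0.0085 m), for 0.1 s.
2. the knob has dropped fully home in the release notch (value of joint knob_turn above 1.19 rad and value of joint knob_lift below 0.003 m), for 0.2 s.
3. the jaw is slid all the way back while the bar lies in the jig (value of joint jaw above 0.037 m and distance of bar from where it was at the start of the episode below 0.015 m), for 0.2 s.
At the end, for the whole second after the job is handed in: The knob is in its release notch (turned past 1.19 rad, less than 3 mm from fully down), the jaw is slid back at least 35 mm, and the bar lies still, released and flat (tilt under 0.08 rad) on the tray's floor (its underside within 5 mm of it) (all of step 2 and value of joint jaw above 0.035 m and x of bar in the frame of tray_in between -0.085 and 0.085 m and y of bar in the frame of tray_in between -0.065 and 0.065 m and z of bar in the frame of tray_in between -0.005 and 0.005 m and angle between bar's own z axis and vertical below 0.08 rad and linear speed of bar below 0.02 m/s and contact force between bar and the fingers below 0.2 N); the robot touches nothing.
It fails at once if the knob is forced round while not pulled up (turned 0.3 to 1.0 rad with less than 5 mm of lift) (value of joint knob_turn between 0.3 and 1 rad and value of joint knob_lift below 0.005 m).
It fails at once if the bar is dropped (falls freely faster than 0.65 m/s, about 20 mm of fall) (linear speed of bar above 0.65 m/s and contact force between bar and the fingers below 0.2 N).
It fails at once if a bystander is moved by more than 50 mm (distance of any of mould, jar, crucible, hammer, brush, punch from where it was at the start of the episode above 0.05 m).
It also fails if it takes over 64 s, if anything falls off the work surface, if the arm or the gripper's body presses on something with over 40 N, if the wrist force passes 120 N, or if a joint passes its speed limit or range.

### The arm

A 7-joint arm with a two-finger parallel gripper is mounted at the origin on the work surface. World frame = base frame: x ahead of the robot, y to its left, z up, the work surface at z = 0. Lengths are in m, angles in rad, forces in N, time in s.
With the tool pointing down it reaches from about 0.4 to 0.9 m from the base axis. Payload 5.5 kg.
Tool frame: the origin (TCP) lies between the finger pads; the fingertips stand 8 mm ahead of it and the grasp point (between the pads) lies 11 mm behind it; z points along the fingers, y is the line along which they close (so a half turn about z gives the same grasp; the last joint's range is limited). The gripper opens to 92 mm and grips with 3 to 60 N. Pads are 19 mm wide; open, the fingers measure 130 mm over their backs; the gripper's body (75 mm by 190 mm) begins 47 mm behind the grasp point.
Start: joints at [-0.94, 0.501, -0.427, 1.55, 0.221, 1.138, -0.21], TCP at [0.234, 0.607, 0.235] pointing down, gripper open.
Joint ranges: [-2.88, 2.88], [-0.31, 2.03], [-1.54, 1.56], [0.2, 2.42], [-1.41, 4.55], [0.19, 2.02], [-2.57, 2.57]. Speed limits (rad/s): [2.57, 2.57, 3.14, 3.14, 3.14, 3.14, 3.14].

### API

Orientations are given as a unit quaternion [w, x, y, z].
In Python, from plant import robot gives the robot as it stands. The module is installed in compiled form; this text tells all that it offers.
- The arm moves only by the tool step_arm, never from a script. Its argument "steps" is a list of rows, each an object of numbers: "ax", "ay", "az": the turn, a rotation vector about the tool's x, y, z in degrees; "x", "y", "z": the shift along the tool's x, y, z in m; "jaw": the gripper's target within -1 to 1 (fully open at 1, half-way at 0, shut at -1). In form: [{"ax": .., "ay": .., "az": .., "x": .., "y": .., "z": .., "jaw": ..}, ...]. A call has 1 to 12 rows; each row shifts and turns the commanded pose from where the row before left it, along the tool's axes as they then stand; what a row does not reach is not made up. A row lasts 1/8 s, in which the tool goes at most 62.5 mm and 10.7 degrees, less where a joint would pass 70% of its speed; a pose out of reach is approached as far as the arm can. A call with a gripper value outside its range is refused whole. The fingers move at their own pace and stop on an object; "squeeze" is the grip in N (left out, the last holds). Time passes only in rows, so rows that do not move let the fingers close. It gives the time, the measured TCP pose, the force, the opening and the grip force at its end, in the units of the state.
- robot.state(): the state, without advancing time (a new reading comes with each control period).
- robot.snapshot(name): name is "scene" or "side" or "wrist"; returns a dict with "frame" (480x640x3 uint8, blue, green, red), "intrinsics" (3x3 intrinsics, pixels), "D" ([k1, k2, p1, p2, k3] as OpenCV has them; the pictures are not rectified), "pose" (4x4, takes a point from camera to world coordinates). Camera axes: x right, y down, z forward; pixel columns grow to the right and rows downward; lengths in m; the calibration is good to about 2 mm. A picture is of the moment at which its call begins. There is no depth.
- robot.finish_job(): hands the job in; it is judged then, once.
The state is a dict: "time_s": time; "qpos": joint angles; "qd": joint speeds; "effort": joint torques, N m; "eef_pos": TCP position; "orientation": TCP orientation; "wrist_force": force on the tool from outside, world axes, zero at the start; "torque": the same for the moment, N m; "gripper_width": finger opening in m; "finger_force": force on a finger pad.
Only numpy, scipy, OpenCV 4.12 (cv2) and the standard library are available. Lean on these libraries where they do the work, as an engineer would, in place of code of your own. Each camera call takes 0.05 s, during which the arm holds its last target. There are 200 camera calls.

## Working session

There is one attempt and no reset: what is moved stays moved. The work goes in short steps, Python scripts to look and compute and a tool call to move; the robot and the scene stay as the last step left them, time stands still between calls to the robot, and variables do not carry over. Pictures are saved under pics/ and viewed, at most 10 in all, crops included, and the job is handed in when it is done.

Besides the shell and the picture viewer there is one more tool, called after ">>>" as name([rows], argument=value, ...), one row to a line, values as JSON. step_arm: Moves the arm, as the interface text tells. Its arguments: {"type":"object","properties":{"steps":{"type":"array","items":{"type":"object","properties":{"ax":{"type":"number"},"ay":{"type":"number"},"az":{"type":"number"},"x":{"type":"number"},"y":{"type":"number"},"z":{"type":"number"},"jaw":{"type":"number"}}}},"squeeze":{"type":"number"}},"required":["steps"]}

```bash
mkdir -p pics
cat > h.py <<'E'
import numpy as np,cv2,pickle
from plant import robot
def snap(n,f):
    s=robot.snapshot(n); cv2.imwrite(f'pics/{f}.png',s['frame']); pickle.dump(s,open(f'pics/{f}.pkl','wb')); return s
def load(f): return pickle.load(open(f'pics/{f}.pkl','rb'))
def ray(s,uv):
    p=cv2.undistortPoints(np.array([[uv]],float),np.array(s['intrinsics'],float),np.array(s['D'],float))[0,0]
    T=np.array(s['pose']); return T[:3,3],T[:3,:3]@np.array([p[0],p[1],1])
def atz(s,uv,z):
    o,d=ray(s,uv); return o+d*(z-o[2])/d[2]
def proj(s,P):
    T=np.linalg.inv(np.array(s['pose'])); r=cv2.Rodrigues(T[:3,:3])[0]
    return cv2.projectPoints(np.array(P,float).reshape(-1,1,3),r,T[:3,3],np.array(s['intrinsics'],float),np.array(s['D'],float))[0][:,0]
def crop(f,x0,y0,x1,y1,k):
    im=cv2.imread(f'pics/{f}.png')[y0:y1,x0:x1]; cv2.imwrite(f'pics/{f}_c.png',cv2.resize(im,None,fx=k,fy=k,interpolation=cv2.INTER_CUBIC))
E
python3 - <<'E'
from h import *
for n in('scene','side'): s=snap(n,n+'0'); print(np.round(s['pose'],3))
print(robot.state())
E
```

```text
[[-0.678  0.62  -0.396  0.882]
 [ 0.735  0.561 -0.38   0.377]
 [-0.013 -0.549 -0.836  0.932]
 [ 0.     0.     0.     1.   ]]
[[ 0.743 -0.489  0.458 -0.103]
 [-0.67  -0.529  0.521 -0.702]
 [-0.012 -0.694 -0.72   1.054]
 [ 0.     0.     0.     1.   ]]
{'time_s': 0.1, 'qpos': array([-0.93980212,  0.50176571, -0.42681365,  1.55132294,  0.22082834,
        1.1383315 , -0.21031613]), 'qd': array([-0.00070004, -0.00159705,  0.00062409, -0.00106866, -0.00059168,
       -0.00047396, -0.00111821]), 'effort': array([-1.08170006e-02, -5.67864311e+01, -5.83882749e+00, -2.79917103e+01,
       -6.91415370e-02,  2.39832391e-02,  7.96518384e-05]), 'eef_pos': array([0.23353461, 0.60593747, 0.23378471]), 'orientation': array([-1.80124434e-04,  1.82840139e-01,  9.83142260e-01, -8.65042015e-04]), 'wrist_force': array([ 0.53232316, -0.43004691,  0.65244472]), 'torque': array([ 0.00207591,  0.02813655, -0.02218924]), 'finger_force': 0.0, 'gripper_width': 0.09188008014918024}
```

View pics/scene0.png

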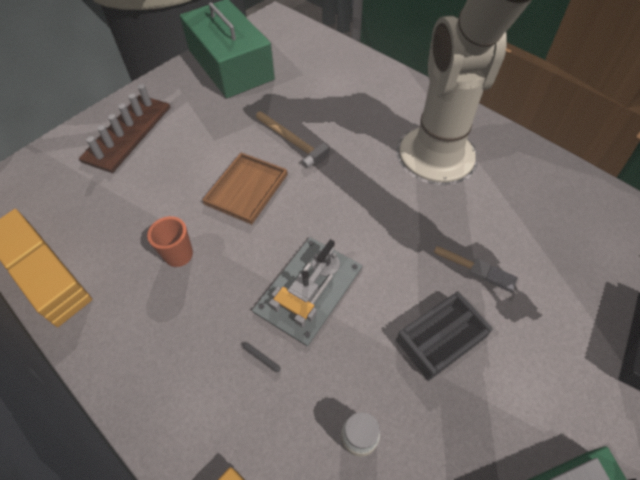

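View pics/side0.png

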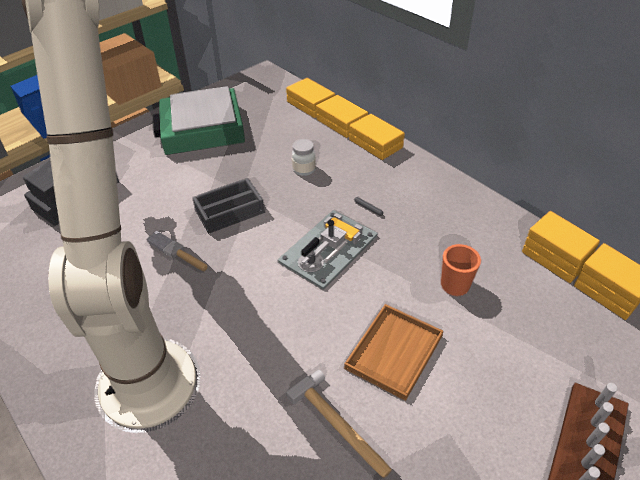

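The jig is at about (308,290) in scene and (330,245) in side, with the tray at (245,187) and (395,350). I'll enlarge both.

Run:
```python
from h import *
crop('scene0',195,145,375,350,2.9); crop('side0',270,200,450,400,3)
```

```text
(no output)
```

View pics/scene0_c.png

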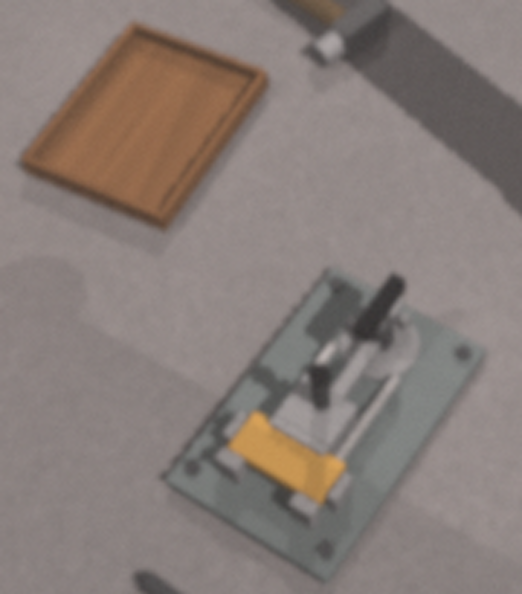

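View pics/side0_c.png

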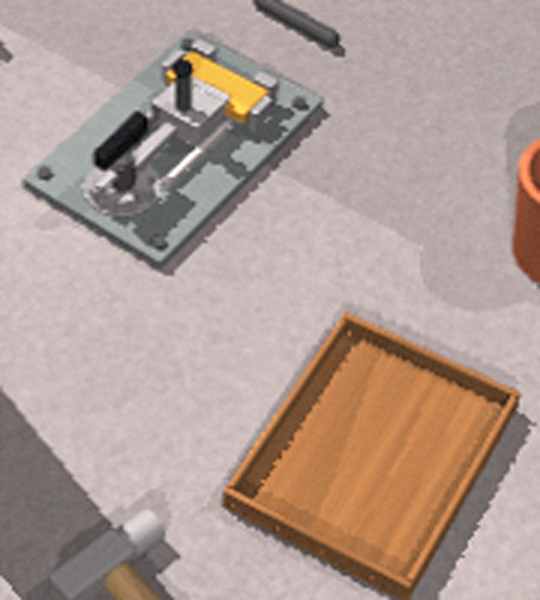

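```bash
cat >> h.py <<'E'
from scipy.optimize import least_squares
def Rz(a): return np.array([[np.cos(a),-np.sin(a),0],[np.sin(a),np.cos(a),0],[0,0,1]])
def fit(obs,p0):  # obs: list of (snap, pts local, uv)
    f=lambda p: np.concatenate([(proj(s,(Rz(p[2])@np.array(L).T).T+[p[0],p[1],0])-np.array(u)).ravel() for s,L,u in obs])
    r=least_squares(f,p0,loss='soft_l1'); return r.x,r.fun
E
python3 - <<'E'
from h import *
A=load('scene0');B=load('side0')
ca=lambda l:[(195+x/2.9,145+y/2.9) for x,y in l]
cb=lambda l:[(270+x/3,200+y/3) for x,y in l]
ja=ca([(164,477),(325,580),(487,350),(330,269)]); jb=cb([(188,30),(325,100),(162,263),(25,183)])
ta=ca([(135,25),(267,73),(165,226),(22,160)]); tb=cb([(347,316),(518,395),(410,598),(226,495)])
for n,s,u,z in(('jA',A,ja,.012),('jB',B,jb,.012),('tA',A,ta,.022),('tB',B,tb,.022)):
    P=np.array([atz(s,q,z) for q in u]); print(n,np.round(P[:,:2],4).tolist(),'sides',np.round(np.linalg.norm(P-np.roll(P,-1,0),axis=1),4))
E
```

```text
jA [[0.6857, -0.0276], [0.6618, 0.1209], [0.4318, 0.0841], [0.4601, -0.0648]] sides [0.1504 0.233  0.1516 0.2287]
jB [[0.6575, 0.1161], [0.6848, -0.0326], [0.4548, -0.0716], [0.4278, 0.0709]] sides [0.1512 0.2333 0.1451 0.2341]
tA [[0.386, -0.3937], [0.3448, -0.2546], [0.5278, -0.1958], [0.565, -0.3454]] sides [0.1451 0.1922 0.1542 0.1854]
tB [[0.5197, -0.2146], [0.56, -0.3535], [0.3761, -0.4109], [0.34, -0.2665]] sides [0.1446 0.1926 0.1489 0.187 ]
```

Run:
```python
from h import *
A=load('scene0');B=load('side0')
ca=lambda l:[(195+x/2.9,145+y/2.9) for x,y in l]
cb=lambda l:[(270+x/3,200+y/3) for x,y in l]
ja=ca([(164,477),(325,580),(487,350),(330,269)]); jb=cb([(188,30),(325,100),(162,263),(25,183)])
ta=ca([(135,25),(267,73),(165,226),(22,160)]); tb=cb([(347,316),(518,395),(410,598),(226,495)])
c=lambda a,b,y,z:[[b,y,z],[b,-y,z],[a,-y,z],[a,y,z]]
J=c(-.13,.105,.075,.012)
La=[J[1],J[0],J[3],J[2]]
j,r=fit([(A,La,ja),(B,J,jb)],[.56,.03,.16]); print('jig',j.round(4),r.round(1))
for n,s,o in(('A',[(A,La,ja)],0),('B',[(B,J,jb)],0)): print(n,fit(s,j)[0].round(4))
T=c(-.095,.095,.075,.022)
# tA order: (.386,-.394)(-x,-y),(.345,-.255)(-x,+y),(+x,+y),(+x,-y)
Ta=[T[2],T[3],T[0],T[1]]; Tb=[T[0],T[1],T[2],T[3]]
t,r=fit([(A,Ta,ta),(B,Tb,tb)],[.45,-.3,.31]); print('tray',t.round(4),r.round(1))
for s in([(A,Ta,ta)],[(B,Tb,tb)]): print(fit(s,t)[0].round(4))
R=Rz(j[2])
for n,P in(('knobtop',[-.0855,0,.078]),('captop',[-.003,0,.090]),('bartop',[.045,0,.035])):
    W=R@np.array(P)+[j[0],j[1],0]; print(n,W.round(4),((proj(A,W)[0]-[195,145])*2.9).round(),((proj(B,W)[0]-[270,200])*3).round())
```

```text
jig [0.5707 0.0274 0.174 ] [-0.7  0.2 -0.3 -0.7 -1.2 -1.9  0.  -2.1  0.2 -1.2 -0.6 -1.3 -0.5 -0.8
 -1.4 -2.1]
A [0.5715 0.0301 0.1647]
B [0.5685 0.0231 0.1813]
tray [ 0.4497 -0.3078  0.2869] [-1.4 -3.4 -0.2 -3.  -1.1 -4.8 -0.9 -2.1 -1.8 -1.4  0.4 -0.7 -0.4 -2.5
 -2.1 -0.4]
[ 0.4557 -0.2971  0.2815]
[ 0.4492 -0.3114  0.2794]
knobtop [0.4865 0.0126 0.078 ] [376. 299.] [121. 132.]
captop [0.5677 0.0268 0.09  ] [316. 370.] [182.  65.]
bartop [0.615  0.0351 0.035 ] [284. 452.] [215.  80.]
```

>>> step_arm([
  {"x": -0.042,"y": -0.035,"z": -0.005,"jaw": 0},
  {"x": -0.042,"y": -0.035,"z": -0.005},
  {"x": -0.042,"y": -0.035,"z": -0.005},
  {"x": -0.042,"y": -0.035,"z": -0.005},
  {"x": -0.042,"y": -0.035,"z": -0.005},
  {"x": -0.042,"y": -0.035,"z": -0.005},
  {"x": -0.042,"y": -0.035,"z": -0.005},
  {"x": -0.042,"y": -0.035,"z": -0.005},
  {"x": -0.042,"y": -0.035,"z": -0.005},
  {"x": -0.042,"y": -0.035,"z": -0.005},
  {"x": -0.042,"y": -0.035,"z": -0.005},
  {"az": 10},
])

```text
invalid input
```

```bash
cat >> h.py <<'E'
from scipy.spatial.transform import Rotation as Ro
def rel(P,yang=None):  # shift to world point P for TCP in current tool axes; az to bring tool y to world angle (deg)
    s=robot.state(); q=s['orientation']; R=Ro.from_quat([q[1],q[2],q[3],q[0]]).as_matrix()
    ya=np.degrees(np.arctan2(R[1,1],R[0,1])); print('t',s['time_s'],'eef',np.round(s['eef_pos'],4),'yang',round(ya,2),'zax',R[:,2].round(4),'q',np.round(s['qpos'],2))
    if P is not None: print('shift tool',(R.T@(np.array(P)-s['eef_pos'])).round(4))
    if yang is not None: print('az',round(-((yang-ya+180)%360-180),2))
    return R
E
python3 -c "
from h import *
rel(None)"
```

```text
t 0.1 eef [0.2335 0.6059 0.2338] yang 68.93 zax [-7.0e-04 -1.6e-03 -1.0e+00] q [-0.94  0.5  -0.43  1.55  0.22  1.14 -0.21]
```

>>> step_arm([
  {"ax": 0,"ay": 0,"az": 0,"x": -0.042,"y": -0.035,"z": -0.005,"jaw": 0},
  {"ax": 0,"ay": 0,"az": 0,"x": -0.042,"y": -0.035,"z": -0.005,"jaw": 0},
  {"ax": 0,"ay": 0,"az": 0,"x": -0.042,"y": -0.035,"z": -0.005,"jaw": 0},
  {"ax": 0,"ay": 0,"az": 0,"x": -0.042,"y": -0.035,"z": -0.005,"jaw": 0},
  {"ax": 0,"ay": 0,"az": 0,"x": -0.042,"y": -0.035,"z": -0.005,"jaw": 0},
  {"ax": 0,"ay": 0,"az": 0,"x": -0.042,"y": -0.035,"z": -0.005,"jaw": 0},
  {"ax": 0,"ay": 0,"az": 0,"x": -0.042,"y": -0.035,"z": -0.005,"jaw": 0},
  {"ax": 0,"ay": 0,"az": 0,"x": -0.042,"y": -0.035,"z": -0.005,"jaw": 0},
  {"ax": 0,"ay": 0,"az": 0,"x": -0.042,"y": -0.035,"z": -0.005,"jaw": 0},
  {"ax": 0,"ay": 0,"az": 0,"x": -0.042,"y": -0.035,"z": -0.005,"jaw": 0},
  {"ax": 0,"ay": 0,"az": 0,"x": -0.042,"y": -0.035,"z": -0.005,"jaw": 0},
  {"ax": 0,"ay": 0,"az": 10,"x": 0,"y": 0,"z": 0,"jaw": 0},
], squeeze=20)

```text
time_s: 1.6
eef_pos: [0.5282, 0.0752, 0.2896]
orientation: [0.001, 0.274, 0.962, -0.001]
wrist_force: [0.1, 1.1, -0.6]
gripper_width: 0.046
finger_force: 0.0
```

```bash
python3 -c "
from h import *
rel([.54,.03,.30],-80)"
```

```text
t 1.6 eef [0.5282 0.0752 0.2896] yang 58.25 zax [ 5.0e-04 -2.2e-03 -1.0e+00] q [-0.09  0.21 -0.12  1.79  0.03  1.14  0.8 ]
shift tool [-0.0339 -0.0323 -0.0103]
az 138.25
```

>>> step_arm([
  {"ax": 0,"ay": 0,"az": 10.6,"x": -0.0339,"y": -0.0323,"z": -0.0103,"jaw": 0},
  {"ax": 0,"ay": 0,"az": 10.6,"x": 0,"y": 0,"z": 0,"jaw": 0},
  {"ax": 0,"ay": 0,"az": 10.6,"x": 0,"y": 0,"z": 0,"jaw": 0},
  {"ax": 0,"ay": 0,"az": 10.6,"x": 0,"y": 0,"z": 0,"jaw": 0},
  {"ax": 0,"ay": 0,"az": 10.6,"x": 0,"y": 0,"z": 0,"jaw": 0},
  {"ax": 0,"ay": 0,"az": 10.6,"x": 0,"y": 0,"z": 0,"jaw": 0},
  {"ax": 0,"ay": 0,"az": 10.6,"x": 0,"y": 0,"z": 0,"jaw": 0},
  {"ax": 0,"ay": 0,"az": 10.6,"x": 0,"y": 0,"z": 0,"jaw": 0},
  {"ax": 0,"ay": 0,"az": 10.6,"x": 0,"y": 0,"z": 0,"jaw": 0},
  {"ax": 0,"ay": 0,"az": 10.6,"x": 0,"y": 0,"z": 0,"jaw": 0},
  {"ax": 0,"ay": 0,"az": 10.6,"x": 0,"y": 0,"z": 0,"jaw": 0},
  {"ax": 0,"ay": 0,"az": 10.6,"x": 0,"y": 0,"z": 0,"jaw": 0},
])

```text
time_s: 3.1
eef_pos: [0.5383, 0.0361, 0.2995]
orientation: [-0.0, 0.983, 0.186, -0.001]
wrist_force: [0.3, -0.5, 0.6]
gripper_width: 0.046
finger_force: 0.0
```

>>> step_arm([
  {"ax": 0,"ay": 0,"az": 10.6,"x": 0,"y": 0,"z": 0,"jaw": 0},
  {"ax": 0,"ay": 0,"az": 0,"x": 0,"y": 0,"z": 0,"jaw": 0},
  {"ax": 0,"ay": 0,"az": 0,"x": 0,"y": 0,"z": 0,"jaw": 0},
])

```text
time_s: 3.48
eef_pos: [0.5385, 0.0361, 0.2998]
orientation: [-0.0, 0.995, 0.099, -0.0]
wrist_force: [-0.5, 0.1, -0.1]
gripper_width: 0.046
finger_force: 0.0
```

```bash
python3 -c "
from h import *
s=snap('wrist','w1'); print(np.round(s['pose'],3)); rel([.4865,.0126,.30],-80)
print(proj(s,[[.4865,.0126,.078],[.5677,.0268,.09],[.615,.0351,.035]]))"
```

```text
[[ 0.196 -0.938 -0.287  0.616]
 [-0.981 -0.188 -0.057  0.052]
 [-0.001  0.293 -0.956  0.449]
 [ 0.     0.     0.     1.   ]]
t 3.525 eef [0.5386 0.0361 0.2998] yang -78.69 zax [-4.e-04  0.e+00 -1.e+00] q [-0.27  0.21  0.18  1.77 -0.04  1.17 -1.45]
shift tool [-0.0557  0.0128 -0.0001]
az 1.31
[[338.99265939 259.18547502]
 [342.48768393 178.63451769]
 [341.97925778 123.67868409]]
```

View pics/w1.png

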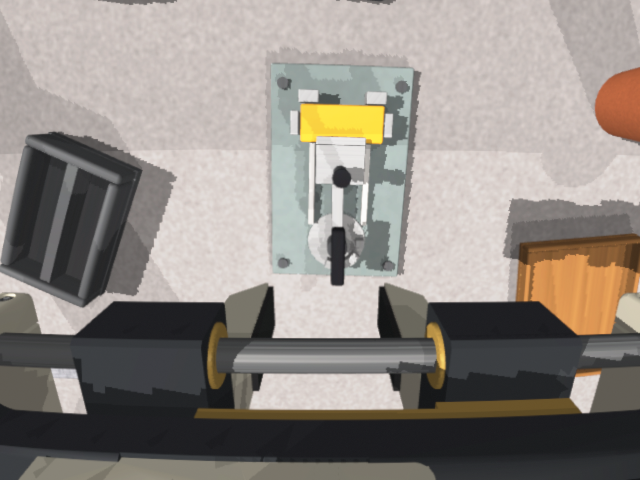

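The wrist view shows plate corners at (272,63), (413,67), (271,273) and (405,276), the cap at (342,177), the crossbar centre at (338,257), and the bar centre at (342,123). These match the predictions within 2 px. Next I refine the jig pose.

Run:
```python
from h import *
s=load('w1')
L=[[.105,.075,.012],[.105,-.075,.012],[-.13,.075,.012],[-.13,-.075,.012],[-.003,0,.09],[-.1155,0,.078],[-.0555,0,.078],[.064,.0425,.035],[.064,-.0425,.035],[.026,-.0425,.035]]
u=[(272,63),(413,67),(271,273),(405,276),(342,176),(338,285),(338,228),(300,103),(384,105),(384,143)]
j,r=fit([(s,L,u)],[.57,.027,.17]); print(j.round(4),r.reshape(-1,2).round(1).tolist())
k=Rz(j[2])@[-.0855,0,0]+[j[0],j[1],0]; a=np.degrees(j[2]); print(k,a)
rel([k[0],k[1],.15],a-90)
```

```text
[0.5715 0.0279 0.1732] [[-1.6, -1.4], [1.7, -1.3], [1.9, 0.2], [-6.8, 0.0], [0.1, 1.6], [-0.4, 1.0], [1.7, 1.5], [-0.1, -0.7], [0.5, -0.4], [-1.8, 0.0]]
[0.4872447 0.0131492 0.       ] 9.924746235719702
t 3.525 eef [0.5386 0.0361 0.2998] yang -78.69 zax [-4.e-04  0.e+00 -1.e+00] q [-0.27  0.21  0.18  1.77 -0.04  1.17 -1.45]
shift tool [-0.0548  0.0125  0.1499]
az 1.38
```

>>> step_arm([
  {"ax": 0,"ay": 0,"az": 0,"x": -0.0548,"y": 0.0125,"z": 0,"jaw": 0},
  {"ax": 0,"ay": 0,"az": 1.4,"x": 0,"y": 0,"z": 0.05,"jaw": 0},
  {"ax": 0,"ay": 0,"az": 0,"x": 0,"y": 0,"z": 0.05,"jaw": 0},
  {"ax": 0,"ay": 0,"az": 0,"x": 0,"y": 0,"z": 0.05,"jaw": 0},
  {"ax": 0,"ay": 0,"az": 0,"x": 0,"y": 0,"z": 0,"jaw": 0},
  {"ax": 0,"ay": 0,"az": 0,"x": 0,"y": 0,"z": 0,"jaw": 0},
])

```text
time_s: 4.28
eef_pos: [0.4885, 0.0132, 0.1514]
orientation: [0.0, 0.996, 0.085, 0.001]
wrist_force: [-0.1, 0.2, 0.4]
gripper_width: 0.0458
finger_force: 0.0
```

```bash
python3 -c "
from h import *
rel([.4872,.0131,.058],-80.08)
s=snap('wrist','w2'); print(proj(s,[[.4872,.0131,.078]]))
crop('w2',160,120,480,480,1.6)"
```

```text
t 4.275 eef [0.4885 0.0132 0.1514] yang -80.23 zax [ 1.7e-03  1.0e-04 -1.0e+00] q [-0.24  0.29  0.18  2.04 -0.07  0.81 -1.41]
shift tool [-0.0015 -0.0002  0.0934]
az -0.15
[[325.88106577 258.66866815]]
```

View pics/w2_c.png

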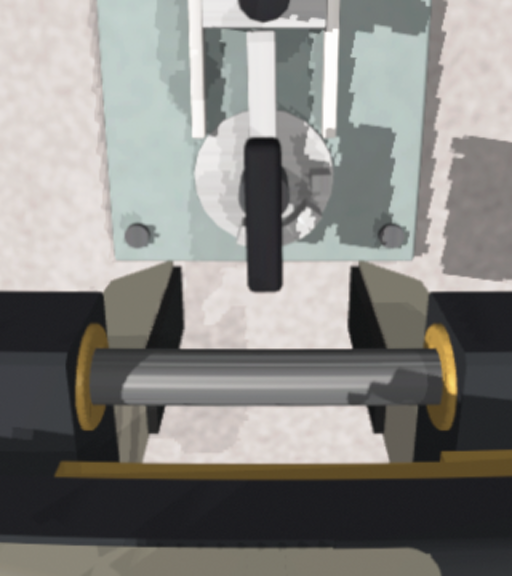

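The crossbar centre is at about (324.5,257) in the full picture, within 1 mm of the prediction and centred between the fingers. I descend and grip.

>>> step_arm([
  {"ax": 0,"ay": 0,"az": 0,"x": -0.001,"y": 0,"z": 0.04,"jaw": 0},
  {"ax": 0,"ay": 0,"az": 0,"x": 0,"y": 0,"z": 0.035,"jaw": 0},
  {"ax": 0,"ay": 0,"az": 0,"x": 0,"y": 0,"z": 0.0185,"jaw": 0},
  {"ax": 0,"ay": 0,"az": 0,"x": 0,"y": 0,"z": 0,"jaw": 0},
  {"ax": 0,"ay": 0,"az": 0,"x": 0,"y": 0,"z": 0,"jaw": -1},
  {"ax": 0,"ay": 0,"az": 0,"x": 0,"y": 0,"z": 0,"jaw": -1},
  {"ax": 0,"ay": 0,"az": 0,"x": 0,"y": 0,"z": 0,"jaw": -1},
  {"ax": 0,"ay": 0,"az": 0,"x": 0,"y": 0,"z": 0,"jaw": -1},
  {"ax": 0,"ay": 0,"az": 0,"x": 0,"y": 0,"z": 0,"jaw": -1},
], squeeze=40)

```text
time_s: 5.45
eef_pos: [0.4868, 0.0136, 0.0571]
orientation: [-0.0, 0.996, 0.085, 0.0]
wrist_force: [-0.8, 2.5, 6.0]
gripper_width: 0.0135
finger_force: 40.0
```

```bash
python3 -c "
from h import *
rel([.4872,.0131,.058],-80.08); s=robot.state(); print(s['wrist_force'],s['torque'])"
```

```text
t 5.45 eef [0.4868 0.0136 0.0571] yang -80.25 zax [ 8.e-04  7.e-04 -1.e+00] q [-0.21  0.45  0.15  2.1  -0.12  0.6  -1.37]
shift tool [ 0.0003  0.0005 -0.0009]
az -0.17
[-0.78994263  2.51148605  6.02091081] [ 0.31121933  0.39966006 -0.05131264]
```

>>> step_arm([
  {"ax": 0,"ay": 0,"az": 0,"x": 0,"y": 0,"z": -0.004,"jaw": -1},
  {"ax": 0,"ay": 0,"az": 0,"x": 0,"y": 0,"z": -0.004,"jaw": -1},
  {"ax": 0,"ay": 0,"az": 0,"x": 0,"y": 0,"z": -0.004,"jaw": -1},
  {"ax": 0,"ay": 0,"az": 0,"x": 0,"y": 0,"z": -0.002,"jaw": -1},
  {"ax": 0,"ay": 0,"az": 0,"x": 0,"y": 0,"z": 0,"jaw": -1},
  {"ax": 0,"ay": 0,"az": 0,"x": 0,"y": 0,"z": 0,"jaw": -1},
])

```text
time_s: 6.2
eef_pos: [0.4866, 0.0134, 0.0704]
orientation: [-0.0, 0.996, 0.085, 0.0]
wrist_force: [3.8, 3.5, -10.3]
gripper_width: 0.0138
finger_force: 40.0
```

Force and rise match a lift of about 13.4 mm. Now I turn it.

>>> step_arm([
  {"ax": 0,"ay": 0,"az": -8,"x": 0,"y": 0,"z": 0,"jaw": -1},
  {"ax": 0,"ay": 0,"az": -8,"x": 0,"y": 0,"z": 0,"jaw": -1},
  {"ax": 0,"ay": 0,"az": -8,"x": 0,"y": 0,"z": 0,"jaw": -1},
  {"ax": 0,"ay": 0,"az": -8,"x": 0,"y": 0,"z": 0,"jaw": -1},
  {"ax": 0,"ay": 0,"az": -8,"x": 0,"y": 0,"z": 0,"jaw": -1},
  {"ax": 0,"ay": 0,"az": -8,"x": 0,"y": 0,"z": 0,"jaw": -1},
  {"ax": 0,"ay": 0,"az": -8,"x": 0,"y": 0,"z": 0,"jaw": -1},
  {"ax": 0,"ay": 0,"az": -8,"x": 0,"y": 0,"z": 0,"jaw": -1},
  {"ax": 0,"ay": 0,"az": -8,"x": 0,"y": 0,"z": 0,"jaw": -1},
  {"ax": 0,"ay": 0,"az": -3,"x": 0,"y": 0,"z": 0,"jaw": -1},
  {"ax": 0,"ay": 0,"az": 0,"x": 0,"y": 0,"z": 0,"jaw": -1},
  {"ax": 0,"ay": 0,"az": 0,"x": 0,"y": 0,"z": 0,"jaw": -1},
])

```text
time_s: 7.7
eef_pos: [0.4866, 0.0135, 0.0703]
orientation: [-0.0, 0.739, 0.674, 0.0]
wrist_force: [4.6, 4.5, -9.4]
gripper_width: 0.014
finger_force: 40.0
```

```bash
python3 -c "
from h import *
rel([.4872,.0131,.058],-80.25+75.06); s=robot.state(); print(s['wrist_force'],s['torque'])"
```

```text
t 7.7 eef [0.4866 0.0135 0.0703] yang -5.24 zax [ 5.e-04  6.e-04 -1.e+00] q [ 0.05  0.43 -0.16  2.08  0.11  0.63 -0.28]
shift tool [-0.0004  0.0006  0.0123]
az -0.05
[ 4.57782034  4.49389388 -9.41130151] [ 0.87293852 -0.87514772  0.03358401]
```

Lower it home by 14 mm and check that it drops fully.

>>> step_arm([
  {"ax": 0,"ay": 0,"az": 0,"x": 0,"y": 0,"z": 0.003,"jaw": -1},
  {"ax": 0,"ay": 0,"az": 0,"x": 0,"y": 0,"z": 0.004,"jaw": -1},
  {"ax": 0,"ay": 0,"az": 0,"x": 0,"y": 0,"z": 0.004,"jaw": -1},
  {"ax": 0,"ay": 0,"az": 0,"x": 0,"y": 0,"z": 0.003,"jaw": -1},
  {"ax": 0,"ay": 0,"az": 0,"x": 0,"y": 0,"z": 0,"jaw": -1},
  {"ax": 0,"ay": 0,"az": 0,"x": 0,"y": 0,"z": 0,"jaw": -1},
])

```text
time_s: 8.45
eef_pos: [0.4867, 0.0134, 0.0571]
orientation: [0.0, 0.739, 0.674, 0.0]
wrist_force: [0.2, 4.3, 2.8]
gripper_width: 0.0139
finger_force: 40.0
```

```bash
python3 -c "
from h import *
rel(None); s=robot.state(); print(s['wrist_force'],s['torque'])"
```

```text
t 8.45 eef [0.4867 0.0134 0.0571] yang -5.25 zax [ 8.e-04  3.e-04 -1.e+00] q [ 0.05  0.46 -0.16  2.09  0.12  0.61 -0.28]
[0.16562027 4.26254977 2.7915214 ] [ 0.95019539 -0.06170329  0.05456118]
```

It's home: z is back at the start height with a light downward push. Now I release, rise, and turn back.

>>> step_arm([
  {"ax": 0,"ay": 0,"az": 0,"x": 0,"y": 0,"z": 0,"jaw": -0.3},
  {"ax": 0,"ay": 0,"az": 0,"x": 0,"y": 0,"z": 0,"jaw": -0.3},
  {"ax": 0,"ay": 0,"az": 0,"x": 0,"y": 0,"z": 0,"jaw": -0.3},
  {"ax": 0,"ay": 0,"az": 0,"x": 0,"y": 0,"z": -0.03,"jaw": -0.3},
  {"ax": 0,"ay": 0,"az": 0,"x": 0,"y": 0,"z": -0.06,"jaw": -0.3},
  {"ax": 0,"ay": 0,"az": 10,"x": 0,"y": 0,"z": 0,"jaw": -0.3},
  {"ax": 0,"ay": 0,"az": 10,"x": 0,"y": 0,"z": 0,"jaw": -0.3},
  {"ax": 0,"ay": 0,"az": 10,"x": 0,"y": 0,"z": 0,"jaw": -0.3},
  {"ax": 0,"ay": 0,"az": 10,"x": 0,"y": 0,"z": 0,"jaw": -0.3},
  {"ax": 0,"ay": 0,"az": 10,"x": 0,"y": 0,"z": 0,"jaw": -0.3},
  {"ax": 0,"ay": 0,"az": 10,"x": 0,"y": 0,"z": 0,"jaw": -0.3},
  {"ax": 0,"ay": 0,"az": 10,"x": 0,"y": 0,"z": 0,"jaw": -0.3},
])

```text
time_s: 9.95
eef_pos: [0.4861, 0.0126, 0.1463]
orientation: [0.0, 0.992, 0.125, -0.0]
wrist_force: [-1.1, -0.5, 0.2]
gripper_width: 0.0321
finger_force: 0.0
```

>>> step_arm([
  {"ax": 0,"ay": 0,"az": 5,"x": 0,"y": 0,"z": 0,"jaw": -0.3},
  {"ax": 0,"ay": 0,"az": 0,"x": 0.041,"y": 0,"z": 0,"jaw": -0.3},
  {"ax": 0,"ay": 0,"az": 0,"x": 0.041,"y": 0,"z": 0,"jaw": -0.3},
  {"ax": 0,"ay": 0,"az": 0,"x": 0,"y": 0,"z": 0,"jaw": -0.3},
  {"ax": 0,"ay": 0,"az": 0,"x": 0,"y": 0,"z": 0,"jaw": -0.3},
])

```text
time_s: 10.58
eef_pos: [0.5659, 0.0264, 0.1458]
orientation: [0.0, 0.996, 0.085, -0.001]
wrist_force: [-0.9, -0.5, 0.3]
gripper_width: 0.0324
finger_force: 0.0
```

```bash
python3 -c "
from h import *
rel([.5685,.0274,.060],-80.08)
s=snap('wrist','w3'); print(proj(s,[[.5685,.0274,.09],[.4872,.0131,.078]]))
crop('w3',160,120,480,480,1.6)"
```

```text
t 10.575 eef [0.5659 0.0264 0.1458] yang -80.29 zax [-2.3e-03 -5.0e-04 -1.0e+00] q [-0.14  0.43  0.06  1.85 -0.03  0.87 -1.47]
shift tool [ 0.0029 -0.0006  0.0858]
az -0.21
[[325.10046419 262.18888258]
 [325.84860176 374.41195936]]
```

View pics/w3_c.png

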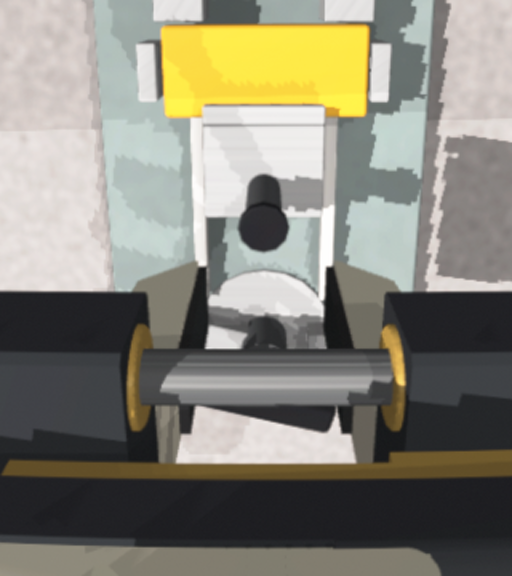

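The cap is at (324.4,262), as predicted, and the knob lies turned across. I descend onto the post.

>>> step_arm([
  {"ax": 0,"ay": 0,"az": 0,"x": 0.003,"y": -0.0006,"z": 0,"jaw": -0.3},
  {"ax": 0,"ay": 0,"az": 0,"x": 0,"y": 0,"z": 0.04,"jaw": -0.3},
  {"ax": 0,"ay": 0,"az": 0,"x": 0,"y": 0,"z": 0.035,"jaw": -0.3},
  {"ax": 0,"ay": 0,"az": 0,"x": 0,"y": 0,"z": 0.013,"jaw": -0.3},
  {"ax": 0,"ay": 0,"az": 0,"x": 0,"y": 0,"z": 0,"jaw": -1},
  {"ax": 0,"ay": 0,"az": 0,"x": 0,"y": 0,"z": 0,"jaw": -1},
  {"ax": 0,"ay": 0,"az": 0,"x": 0,"y": 0,"z": 0,"jaw": -1},
  {"ax": 0,"ay": 0,"az": 0,"x": 0,"y": 0,"z": 0,"jaw": -1},
], squeeze=30)

```text
time_s: 11.62
eef_pos: [0.5711, 0.0281, 0.0597]
orientation: [-0.0, 0.996, 0.085, 0.001]
wrist_force: [-0.3, 0.5, 3.9]
gripper_width: 0.016
finger_force: 30.0
```

>>> step_arm([
  {"ax": 0,"ay": 0,"az": 0,"x": -0.006,"y": 0,"z": 0,"jaw": -1},
  {"ax": 0,"ay": 0,"az": 0,"x": -0.01,"y": 0,"z": 0,"jaw": -1},
  {"ax": 0,"ay": 0,"az": 0,"x": -0.01,"y": 0,"z": 0,"jaw": -1},
  {"ax": 0,"ay": 0,"az": 0,"x": -0.01,"y": 0,"z": 0,"jaw": -1},
  {"ax": 0,"ay": 0,"az": 0,"x": -0.005,"y": 0,"z": 0,"jaw": -1},
  {"ax": 0,"ay": 0,"az": 0,"x": -0.002,"y": 0,"z": 0,"jaw": -1},
  {"ax": 0,"ay": 0,"az": 0,"x": 0,"y": 0,"z": 0,"jaw": -1},
  {"ax": 0,"ay": 0,"az": 0,"x": 0,"y": 0,"z": 0,"jaw": -1},
])

```text
time_s: 12.62
eef_pos: [0.5296, 0.021, 0.0597]
orientation: [-0.0, 0.996, 0.085, 0.002]
wrist_force: [5.9, 1.1, 3.6]
gripper_width: 0.0158
finger_force: 30.0
```

```bash
python3 -c "
from h import *
rel(Rz(.1732)@[-.045,0,.056]+[.5715,.0279,0],-80.08); s=robot.state(); print(s['wrist_force'],s['torque'])"
```

```text
t 12.625 eef [0.5296 0.021  0.0597] yang -80.27 zax [ 4.6e-03  6.0e-04 -1.0e+00] q [-0.13  0.5   0.05  1.99 -0.04  0.64 -1.46]
shift tool [-0.0025  0.0004  0.0036]
az -0.19
[5.89652689 1.09814506 3.58642552] [ 0.15855732 -0.82852262  0.00654697]
```

>>> step_arm([
  {"ax": 0,"ay": 0,"az": 0,"x": -0.003,"y": 0,"z": 0,"jaw": -1},
  {"ax": 0,"ay": 0,"az": 0,"x": 0,"y": 0,"z": 0,"jaw": -1},
  {"ax": 0,"ay": 0,"az": 0,"x": 0,"y": 0,"z": 0,"jaw": -1},
])

```text
time_s: 13.0
eef_pos: [0.5296, 0.021, 0.0598]
orientation: [-0.0, 0.996, 0.085, 0.005]
wrist_force: [13.2, 1.7, -5.1]
gripper_width: 0.0157
finger_force: 30.0
```

The jaw is at its end stop. I release, rise, turn for the bar (−90°) and move over it.

>>> step_arm([
  {"ax": 0,"ay": 0,"az": 0,"x": 0.004,"y": 0,"z": 0,"jaw": -0.3},
  {"ax": 0,"ay": 0,"az": 0,"x": 0,"y": 0,"z": 0,"jaw": -0.3},
  {"ax": 0,"ay": 0,"az": 0,"x": 0,"y": 0,"z": 0,"jaw": -0.3},
  {"ax": 0,"ay": 0,"az": 0,"x": 0,"y": 0,"z": -0.04,"jaw": -0.3},
  {"ax": 0,"ay": 0,"az": 0,"x": 0,"y": 0,"z": -0.06,"jaw": -0.3},
  {"ax": 0,"ay": 0,"az": 0,"x": 0.045,"y": 0,"z": -0.01,"jaw": 0.2},
  {"ax": 0,"ay": 0,"az": 0,"x": 0.045,"y": 0,"z": 0,"jaw": 0.2},
  {"ax": 0,"ay": 0,"az": -10,"x": 0,"y": 0,"z": 0,"jaw": 0.2},
  {"ax": 0,"ay": 0,"az": -10,"x": 0,"y": 0,"z": 0,"jaw": 0.2},
  {"ax": 0,"ay": 0,"az": -10,"x": 0,"y": 0,"z": 0,"jaw": 0.2},
  {"ax": 0,"ay": 0,"az": -10,"x": 0,"y": 0,"z": 0,"jaw": 0.2},
  {"ax": 0,"ay": 0,"az": -10,"x": 0,"y": 0,"z": 0,"jaw": 0.2},
])

```text
time_s: 14.5
eef_pos: [0.6162, 0.0358, 0.1678]
orientation: [-0.0, 0.866, 0.5, -0.001]
wrist_force: [0.0, 0.5, -0.0]
gripper_width: 0.0549
finger_force: 0.0
```

>>> step_arm([
  {"ax": 0,"ay": 0,"az": -10,"x": 0,"y": 0,"z": 0,"jaw": 0.2},
  {"ax": 0,"ay": 0,"az": -10,"x": 0,"y": 0,"z": 0,"jaw": 0.2},
  {"ax": 0,"ay": 0,"az": -10,"x": 0,"y": 0,"z": 0,"jaw": 0.2},
  {"ax": 0,"ay": 0,"az": -10,"x": 0,"y": 0,"z": 0,"jaw": 0.2},
  {"ax": 0,"ay": 0,"az": 0,"x": 0,"y": 0,"z": 0,"jaw": 0.2},
  {"ax": 0,"ay": 0,"az": 0,"x": 0,"y": 0,"z": 0,"jaw": 0.2},
])

```text
time_s: 15.25
eef_pos: [0.6169, 0.0358, 0.1681]
orientation: [-0.0, 0.646, 0.763, -0.0]
wrist_force: [-0.1, -0.6, 0.7]
gripper_width: 0.0552
finger_force: 0.0
```

```bash
python3 -c "
from h import *
rel([.6158,.0357,.0355],9.92)
s=snap('wrist','w4')
L=np.array([[.064,.0425,.035],[.064,-.0425,.035],[.026,-.0425,.035],[.026,.0425,.035],[-.045,0,.09]])
print(proj(s,(Rz(.1732)@L.T).T+[.5715,.0279,0]).round())
"
```

```text
t 15.25 eef [0.6169 0.0358 0.1681] yang 9.52 zax [-9.e-04 -1.e-04 -1.e+00] q [ 0.11  0.5  -0.28  1.7   0.16  0.97 -0.06]
shift tool [ 1.000e-04 -1.000e-03  1.327e-01]
az -0.4
[[351. 173.]
 [350. 283.]
 [301. 283.]
 [298. 173.]
 [179. 255.]]
```

View pics/w4.png

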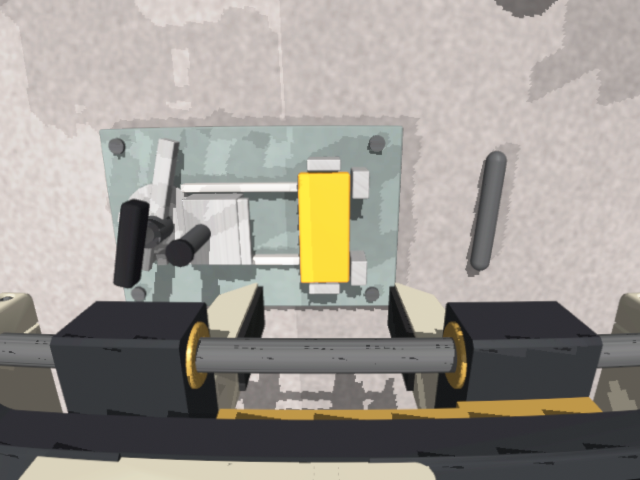

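The picture shows the bar corners at (300,172), (351,172), (350,283) and (300,283), matching the prediction. The jaw is back (cap at 179,251) and the knob is turned. I descend high on the bar so the gripper body clears the post cap.

>>> step_arm([
  {"ax": 0,"ay": 0,"az": -0.4,"x": 0,"y": -0.001,"z": 0.05,"jaw": 0.2},
  {"ax": 0,"ay": 0,"az": 0,"x": 0,"y": 0,"z": 0.045,"jaw": 0.2},
  {"ax": 0,"ay": 0,"az": 0,"x": 0,"y": 0,"z": 0.025,"jaw": 0.2},
  {"ax": 0,"ay": 0,"az": 0,"x": 0,"y": 0,"z": 0.008,"jaw": 0.2},
  {"ax": 0,"ay": 0,"az": 0,"x": 0,"y": 0,"z": 0.0045,"jaw": 0.2},
  {"ax": 0,"ay": 0,"az": 0,"x": 0,"y": 0,"z": 0,"jaw": 0.2},
  {"ax": 0,"ay": 0,"az": 0,"x": 0,"y": 0,"z": 0,"jaw": 0.2},
], squeeze=50)

```text
time_s: 16.18
eef_pos: [0.6173, 0.036, 0.0372]
orientation: [0.001, 0.642, 0.767, 0.001]
wrist_force: [-0.1, -0.2, 0.5]
gripper_width: 0.0551
finger_force: 0.0
```

```bash
python3 -c "
from h import *
rel([.6158,.0357,.0355],9.92)"
```

```text
t 16.175 eef [0.6173 0.036  0.0372] yang 10.11 zax [ 2.e-03  1.e-04 -1.e+00] q [ 0.08  0.67 -0.24  1.76  0.22  0.73 -0.1 ]
shift tool [-0.     -0.0016  0.0017]
az 0.19
```

>>> step_arm([
  {"ax": 0,"ay": 0,"az": 0,"x": 0,"y": -0.0015,"z": 0.002,"jaw": 0.2},
  {"ax": 0,"ay": 0,"az": 0,"x": 0,"y": 0,"z": 0,"jaw": -1},
  {"ax": 0,"ay": 0,"az": 0,"x": 0,"y": 0,"z": 0,"jaw": -1},
  {"ax": 0,"ay": 0,"az": 0,"x": 0,"y": 0,"z": 0,"jaw": -1},
  {"ax": 0,"ay": 0,"az": 0,"x": 0,"y": 0,"z": 0,"jaw": -1},
  {"ax": 0,"ay": 0,"az": 0,"x": 0,"y": 0,"z": -0.002,"jaw": -1},
  {"ax": 0,"ay": 0,"az": 0,"x": 0,"y": 0,"z": -0.003,"jaw": -1},
  {"ax": 0,"ay": 0,"az": 0,"x": 0,"y": 0,"z": 0,"jaw": -1},
], squeeze=50)

```text
time_s: 17.18
eef_pos: [0.6143, 0.0356, 0.0386]
orientation: [-0.0, 0.642, 0.767, -0.0]
wrist_force: [0.4, 0.4, -7.6]
gripper_width: 0.0375
finger_force: 50.0
```

The bar is held, with 7.6 N of weight on the wrist. I lift it and carry it over the tray.

>>> step_arm([
  {"ax": 0,"ay": 0,"az": 0,"x": 0,"y": 0,"z": -0.01,"jaw": -1},
  {"ax": 0,"ay": 0,"az": 0,"x": 0,"y": 0,"z": -0.02,"jaw": -1},
  {"ax": 0,"ay": 0,"az": 0,"x": 0,"y": 0,"z": -0.03,"jaw": -1},
  {"ax": 0,"ay": 0,"az": 0,"x": 0,"y": 0,"z": -0.03,"jaw": -1},
  {"ax": 0,"ay": 0,"az": 0,"x": 0,"y": 0,"z": -0.03,"jaw": -1},
  {"ax": 0,"ay": 0,"az": 0,"x": 0,"y": 0,"z": -0.03,"jaw": -1},
  {"ax": 0,"ay": 0,"az": 0,"x": 0,"y": 0,"z": -0.02,"jaw": -1},
])

```text
time_s: 18.05
eef_pos: [0.6157, 0.0359, 0.2126]
orientation: [0.001, 0.642, 0.767, 0.001]
wrist_force: [0.3, 0.8, -8.1]
gripper_width: 0.0371
finger_force: 50.0
```

>>> step_arm([
  {"ax": 0,"ay": 0,"az": 0,"x": -0.015,"y": -0.011,"z": 0,"jaw": -1},
  {"ax": 0,"ay": 0,"az": 0,"x": -0.03,"y": -0.022,"z": 0,"jaw": -1},
  {"ax": 0,"ay": 0,"az": 0,"x": -0.03,"y": -0.022,"z": 0,"jaw": -1},
  {"ax": 0,"ay": 0,"az": 0,"x": -0.03,"y": -0.022,"z": 0,"jaw": -1},
  {"ax": 0,"ay": 0,"az": 0,"x": -0.03,"y": -0.022,"z": 0,"jaw": -1},
  {"ax": 0,"ay": 0,"az": 0,"x": -0.03,"y": -0.022,"z": 0,"jaw": -1},
  {"ax": 0,"ay": 0,"az": 0,"x": -0.03,"y": -0.022,"z": 0,"jaw": -1},
  {"ax": 0,"ay": 0,"az": 0,"x": -0.03,"y": -0.022,"z": 0,"jaw": -1},
  {"ax": 0,"ay": 0,"az": 0,"x": -0.03,"y": -0.022,"z": 0,"jaw": -1},
  {"ax": 0,"ay": 0,"az": -3,"x": -0.03,"y": -0.022,"z": 0,"jaw": -1},
  {"ax": 0,"ay": 0,"az": -3,"x": -0.015,"y": -0.011,"z": 0,"jaw": -1},
  {"ax": 0,"ay": 0,"az": 0,"x": 0,"y": 0,"z": 0,"jaw": -1},
])

```text
time_s: 19.55
eef_pos: [0.4488, -0.3014, 0.2083]
orientation: [-0.001, 0.603, 0.798, -0.001]
wrist_force: [0.1, -0.2, -7.1]
gripper_width: 0.0375
finger_force: 50.0
```

```bash
python3 -c "
from h import *
rel([.45,-.305,.0355],16.4)
s=snap('wrist','w5')
L=np.array([[-.095,-.075,.022],[.095,-.075,.022],[.095,.075,.022],[-.095,.075,.022]])
print(proj(s,(Rz(.287)@L.T).T+[.45,-.305,0]).round())
"
```

```text
t 19.55 eef [ 0.4488 -0.3014  0.2083] yang 15.83 zax [-2.3e-03 -4.0e-04 -1.0e+00] q [ 0.69  0.31 -0.18  1.86  0.07  0.98  0.76]
shift tool [-0.0038  0.0006  0.1728]
az -0.57
[[227. 297.]
 [429. 295.]
 [440. 129.]
 [212. 132.]]
```

View pics/w5.png

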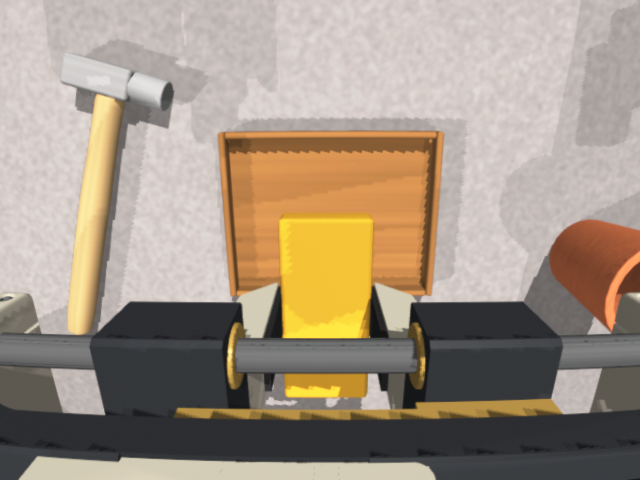

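Tray corners are at (220,133), (442,133), (432,294) and (230,295), within about 3 mm of the estimate. The bar's far top edge is (280,217) to (373,217), and its near end is around (285,397) to (367,397). I'll check for bar tilt in the grip.

```bash
python3 -c "
from h import *
s=load('w5'); st=robot.state(); q=st['orientation']; R=Ro.from_quat([q[1],q[2],q[3],q[0]]).as_matrix()
for dz in (0,.003):
 for t in (-.1,0,.1,.2,.3):
  L=np.array([[.0425,-.019,0],[.0425,.019,0],[-.0425,.019,0],[-.0425,-.019,0],[-.0425,.019,.013],[-.0425,-.019,.013]])
  L=(Ro.from_euler('y',t).as_matrix()@L.T).T+[0,0,dz]
  print(dz,t,proj(s,(R@L.T).T+st['eef_pos']).round().tolist())
print(st['torque'])"
```

```text
0 -0.1 [[282.0, 212.0], [377.0, 212.0], [372.0, 401.0], [287.0, 401.0], [369.0, 385.0], [290.0, 385.0]]
0 0 [[281.0, 214.0], [379.0, 213.0], [371.0, 395.0], [288.0, 395.0], [369.0, 378.0], [291.0, 378.0]]
0 0.1 [[280.0, 217.0], [380.0, 217.0], [370.0, 389.0], [289.0, 389.0], [368.0, 370.0], [291.0, 370.0]]
0 0.2 [[279.0, 221.0], [382.0, 221.0], [370.0, 382.0], [290.0, 382.0], [367.0, 362.0], [292.0, 362.0]]
0 0.3 [[278.0, 227.0], [383.0, 227.0], [369.0, 375.0], [290.0, 375.0], [367.0, 354.0], [292.0, 354.0]]
0.003 -0.1 [[283.0, 210.0], [377.0, 210.0], [372.0, 397.0], [288.0, 397.0], [369.0, 381.0], [290.0, 381.0]]
0.003 0 [[282.0, 212.0], [378.0, 212.0], [371.0, 391.0], [289.0, 391.0], [368.0, 374.0], [291.0, 374.0]]
0.003 0.1 [[281.0, 215.0], [379.0, 215.0], [370.0, 385.0], [290.0, 385.0], [367.0, 366.0], [292.0, 366.0]]
0.003 0.2 [[280.0, 219.0], [381.0, 219.0], [369.0, 378.0], [290.0, 378.0], [367.0, 358.0], [292.0, 358.0]]
0.003 0.3 [[278.0, 225.0], [382.0, 224.0], [368.0, 371.0], [291.0, 371.0], [366.0, 350.0], [293.0, 350.0]]
[ 0.02441712 -0.00176279  0.01523968]
```

The bar is level. I lower it to just above the floor, with a small centring shift.

>>> step_arm([
  {"ax": 0,"ay": 0,"az": 0,"x": -0.003,"y": 0.003,"z": 0.03,"jaw": -1},
  {"ax": 0,"ay": 0,"az": 0,"x": 0,"y": 0,"z": 0.04,"jaw": -1},
  {"ax": 0,"ay": 0,"az": 0,"x": 0,"y": 0,"z": 0.04,"jaw": -1},
  {"ax": 0,"ay": 0,"az": 0,"x": 0,"y": 0,"z": 0.035,"jaw": -1},
  {"ax": 0,"ay": 0,"az": 0,"x": 0,"y": 0,"z": 0.02,"jaw": -1},
  {"ax": 0,"ay": 0,"az": 0,"x": 0,"y": 0,"z": 0.01,"jaw": -1},
  {"ax": 0,"ay": 0,"az": 0,"x": 0,"y": 0,"z": 0,"jaw": -1},
  {"ax": 0,"ay": 0,"az": 0,"x": 0,"y": 0,"z": 0,"jaw": -1},
])

```text
time_s: 20.6
eef_pos: [0.4566, -0.3011, 0.035]
orientation: [0.001, 0.601, 0.799, 0.0]
wrist_force: [-0.1, -1.4, -8.0]
gripper_width: 0.0372
finger_force: 50.0
```

>>> step_arm([
  {"ax": 0,"ay": 0,"az": 0,"x": 0,"y": 0,"z": 0.003,"jaw": -1},
  {"ax": 0,"ay": 0,"az": 0,"x": 0,"y": 0,"z": 0.003,"jaw": -1},
  {"ax": 0,"ay": 0,"az": 0,"x": 0,"y": 0,"z": 0,"jaw": -1},
])

```text
time_s: 20.98
eef_pos: [0.4555, -0.3007, 0.0279]
orientation: [-0.0, 0.601, 0.799, -0.0]
wrist_force: [0.4, 0.8, -7.6]
gripper_width: 0.0375
finger_force: 50.0
```

>>> step_arm([
  {"ax": 0,"ay": 0,"az": 0,"x": 0,"y": 0,"z": 0.003,"jaw": -1},
  {"ax": 0,"ay": 0,"az": 0,"x": 0,"y": 0,"z": 0.002,"jaw": -1},
  {"ax": 0,"ay": 0,"az": 0,"x": 0,"y": 0,"z": 0,"jaw": -1},
  {"ax": 0,"ay": 0,"az": 0,"x": 0,"y": 0,"z": 0,"jaw": -1},
])

```text
time_s: 21.48
eef_pos: [0.4557, -0.3008, 0.023]
orientation: [-0.0, 0.601, 0.799, 0.0]
wrist_force: [1.0, -0.1, -8.2]
gripper_width: 0.0373
finger_force: 50.0
```

>>> step_arm([
  {"ax": 0,"ay": 0,"az": 0,"x": 0,"y": 0,"z": 0.0015,"jaw": -1},
  {"ax": 0,"ay": 0,"az": 0,"x": 0,"y": 0,"z": 0,"jaw": -1},
  {"ax": 0,"ay": 0,"az": 0,"x": 0,"y": 0,"z": 0,"jaw": -1},
])

```text
time_s: 21.85
eef_pos: [0.4557, -0.3008, 0.0215]
orientation: [-0.0, 0.601, 0.799, -0.0]
wrist_force: [-0.4, -0.3, -8.2]
gripper_width: 0.0372
finger_force: 50.0
```

>>> step_arm([
  {"ax": 0,"ay": 0,"az": 0,"x": 0,"y": 0,"z": 0.0015,"jaw": -1},
  {"ax": 0,"ay": 0,"az": 0,"x": 0,"y": 0,"z": 0,"jaw": -1},
  {"ax": 0,"ay": 0,"az": 0,"x": 0,"y": 0,"z": 0,"jaw": -1},
])

```text
time_s: 22.22
eef_pos: [0.4557, -0.3008, 0.02]
orientation: [-0.0, 0.601, 0.799, 0.0]
wrist_force: [-0.0, 0.5, -8.3]
gripper_width: 0.0375
finger_force: 50.0
```

>>> step_arm([
  {"ax": 0,"ay": 0,"az": 0,"x": 0,"y": 0,"z": 0.001,"jaw": -1},
  {"ax": 0,"ay": 0,"az": 0,"x": 0,"y": 0,"z": 0,"jaw": -1},
  {"ax": 0,"ay": 0,"az": 0,"x": 0,"y": 0,"z": 0,"jaw": -1},
])

```text
time_s: 22.6
eef_pos: [0.4557, -0.3008, 0.019]
orientation: [-0.0, 0.601, 0.799, -0.0]
wrist_force: [0.2, -0.7, -7.8]
gripper_width: 0.0373
finger_force: 50.0
```

>>> step_arm([
  {"ax": 0,"ay": 0,"az": 0,"x": 0,"y": 0,"z": 0.001,"jaw": -1},
  {"ax": 0,"ay": 0,"az": 0,"x": 0,"y": 0,"z": 0,"jaw": -1},
  {"ax": 0,"ay": 0,"az": 0,"x": 0,"y": 0,"z": 0,"jaw": -1},
])

```text
time_s: 22.98
eef_pos: [0.4558, -0.3009, 0.0181]
orientation: [0.0, 0.601, 0.799, 0.0]
wrist_force: [-0.4, 0.9, -3.8]
gripper_width: 0.0374
finger_force: 50.0
```

>>> step_arm([
  {"ax": 0,"ay": 0,"az": 0,"x": 0,"y": 0,"z": 0.001,"jaw": -1},
  {"ax": 0,"ay": 0,"az": 0,"x": 0,"y": 0,"z": 0,"jaw": -1},
  {"ax": 0,"ay": 0,"az": 0,"x": 0,"y": 0,"z": 0,"jaw": -1},
])

```text
time_s: 23.35
eef_pos: [0.4558, -0.3009, 0.0181]
orientation: [0.0, 0.601, 0.799, -0.0]
wrist_force: [-3.5, 1.7, 5.6]
gripper_width: 0.037
finger_force: 50.0
```

The bar touches the floor (force reversed). I release and rise.

>>> step_arm([
  {"ax": 0,"ay": 0,"az": 0,"x": 0,"y": 0,"z": -0.0005,"jaw": 0},
  {"ax": 0,"ay": 0,"az": 0,"x": 0,"y": 0,"z": 0,"jaw": 0.3},
  {"ax": 0,"ay": 0,"az": 0,"x": 0,"y": 0,"z": 0,"jaw": 0.3},
  {"ax": 0,"ay": 0,"az": 0,"x": 0,"y": 0,"z": 0,"jaw": 0.3},
  {"ax": 0,"ay": 0,"az": 0,"x": 0,"y": 0,"z": -0.02,"jaw": 0.3},
  {"ax": 0,"ay": 0,"az": 0,"x": 0,"y": 0,"z": -0.05,"jaw": 0.3},
  {"ax": 0,"ay": 0,"az": 0,"x": 0,"y": 0,"z": -0.05,"jaw": 0.3},
  {"ax": 0,"ay": 0,"az": 0,"x": -0.04,"y": 0,"z": -0.05,"jaw": 0.3},
  {"ax": 0,"ay": 0,"az": 0,"x": -0.04,"y": 0,"z": -0.03,"jaw": 0.3},
  {"ax": 0,"ay": 0,"az": 0,"x": 0,"y": 0,"z": 0,"jaw": 0.3},
  {"ax": 0,"ay": 0,"az": 0,"x": 0,"y": 0,"z": 0,"jaw": 0.3},
])

```text
time_s: 24.72
eef_pos: [0.4771, -0.3758, 0.2153]
orientation: [-0.001, 0.601, 0.799, 0.0]
wrist_force: [0.4, 0.5, -0.5]
gripper_width: 0.0598
finger_force: 0.0
```

```bash
python3 -c "
from h import *
a=snap('side','side9')['frame'][190:410,270:450]; snap('wrist','w9')
b=cv2.imread('pics/w9.png')[:300]
o=np.zeros((440,800,3),np.uint8); o[:,:360]=cv2.resize(a,(360,440)); o[:206,360:]=cv2.resize(b,(440,206)); cv2.imwrite('pics/fin.png',o)"
```

```text
(no output)
```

View pics/fin.png

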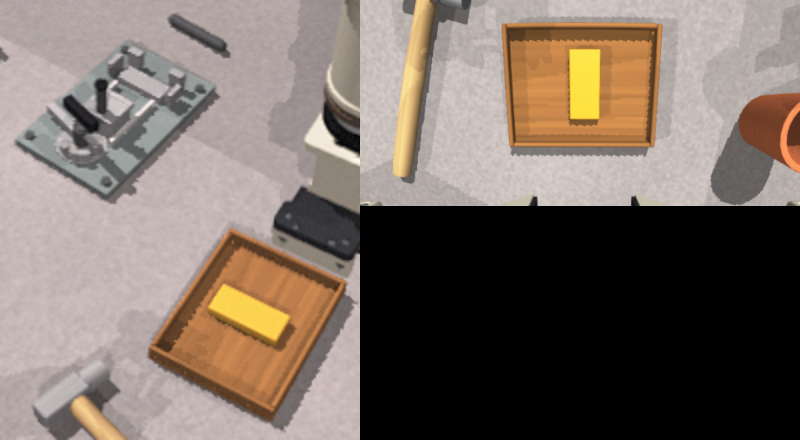

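The bar lies flat and central in the tray at about (585,85) in the composite, the jaw is back, the knob is turned, and the robot is clear. I hand the job in.

```bash
python3 -c "
from plant import robot
print(robot.finish_job())"
```

```text
the job is handed in; nothing more can be done
None
```

I handed the job in after about 25 s of robot time: the knob is home in its release notch, the jaw is fully back, and the bar lies flat in the middle of the tray; the hand-in call returned no verdict.

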